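# Square a specimen plate into the corner of an imaging board

### The job

Pick up the pusher and use it, never the fingers, to nudge the glass specimen plate gently across the imaging board until it touches both the long and the short fence, so that it sits square in the corner with no gap on either edge. The glass chips easily, so stop pushing as soon as you feel it come firmly home, never more than about 10 newtons. Then stand the pusher upright on its round mat again and let go, leaving everything else where it is.

Things in the scene. Friction and masses are not known exactly. Their poses are not given: they have to be found in the camera images.
- board: fixed flat black imaging board 220 (x) x 260 (y) x 10 mm, origin at the centre of its underside on the table. Two plain aluminium fences, 10 mm wide and 11 mm high above the board's face, are clamped on it and form its square corner, exactly along its axes. The board is yawed by up to 25 degrees
- board_face (a point): centre of the board's upper face, 10 mm above the table, axes as the board. long_fence: along the board's +x side (away from the robot), its inner face somewhere from x = 76 to 100 mm from here, spanning y -130 to 94 mm. short_fence: along the +y side (robot's left), inner face somewhere from y = 96 to 120 mm, spanning x -110 to 110 mm. Where they are clamped differs and is not measured: find them by feel
- plate: the glass plate with its shell; origin at the centre of its underside, axes as plate_mid
- plate_mid (a point): centre of the loose white opal-glass plate, 80 mm (its x) by 120 mm (its y) by 8 mm thick, lying flat on the board, 0.14 to 0.28 kg; this point is half-way up the glass. A reddish crab shell (54 mm across, rising 13 mm above the glass) is glued on its middle. Its x axis points at the long fence within 20 degrees; home, it is parallel to the board's. Friction on board and fences is low (about 0.3): 1 N or less slides it
- pusher_mid (a point): middle of the loose pusher's axis, 45 mm above its underside. The pusher is 90 mm tall and stands upright (z up): a white round foot 36 mm in diameter and 30 mm high, above it a square steel handle 20 x 20 mm and 60 mm high whose faces look along this point's x and y axes; mass 0.14 kg. Its round foot pushes in any direction; hold it by the handle
- pusher: the pusher; origin at the centre of its foot's underside, same axes
- mat: the pusher's parking mat, a fixed black rubber disc 90 mm in diameter and 4 mm thick; origin at the centre of its underside, on the table. The pusher starts standing on it
- tub: bystander: loose clear open tub 110 x 110 x 55 mm; origin at the centre of its underside
- jar: bystander: loose lidded glass jar, 60 mm in diameter, 90 mm tall; origin at the centre of its underside
- flask: bystander: loose white bottle with blue cap, 44 mm in diameter, 100 mm tall; origin at the centre of its underside

How it is judged:
By the outcome, as a careful person would: the job done as asked, in the order asked, and still so for the second after the job is handed in, with the robot touching nothing.
It also fails if it takes over 72 s, if anything falls off the work surface, if the arm or the gripper's body presses on something with over 40 N, if the wrist force passes 120 N, or if a joint passes its speed limit or range.

### The arm

A 6-joint arm with a two-finger parallel gripper is mounted at the origin on the work surface. World frame = base frame: x ahead of the robot, y to its left, z up, the work surface at z = 0. Lengths are in m, angles in degrees, forces in N, time in s.
With the tool pointing down it reaches from about 0.2 to 0.875 m from the base axis. Payload 3.4 kg.
Tool frame: the origin (TCP) lies between the finger pads; the fingertips stand 11 mm ahead of it and the grasp point (between the pads) lies 8 mm behind it (robot.tips_ahead is the distance from the TCP to the fingertips, in m); x points along the fingers, z is the direction in which the jaws open and shut, and the axes are right-handed (so a half turn about x gives the same grasp; the last joint's range is limited). The gripper opens to 94 mm and grips with 3 to 60 N. Pads are 16 mm wide; open, the fingers measure 119 mm over their backs; the gripper's body (75 mm by 177 mm) begins 78 mm behind the grasp point.
Start: joints at [-84.053, 15.808, 86.224, -0, 77.962, -6.933], TCP at [0.128, -0.561, 0.216] pointing down, gripper open.
Joint ranges: [-165.64, 165.64], [-43.16, 119.46], [12.63, 154.43], [-67.54, 247.53], [6.08, 155.33], [-154.97, 154.97]. Speed limits (degrees/s): [147.25, 147.25, 180, 180, 180, 180].

### API

Orientations are given as [roll, pitch, yaw] about the fixed x, y, z axes, in that order (R = Rz(yaw) Ry(pitch) Rx(roll)).
In Python, from cell import telemetry, optics, ticket, robot gives the robot as it stands.
- The arm moves only by the tool step_arm, never from a script. Its argument "deltas" is a list of rows, each a list of 4 numbers: the shift along the tool's x, y, z in cm, then the turn about the tool's x in degrees. A call has exactly 8 rows; each row is the pose to reach, as a shift and turn from the pose commanded when the call began, along the tool's axes at that moment; what a row does not reach only later rows make up. A row lasts 1/10 s, in which the tool goes at most 50 mm and 8.59 degrees, less where a joint would pass 70% of its speed; a pose out of reach is approached as far as the arm can. A call with a gripper value outside its range is refused whole. "gripper" is the gripper's target within -1 to 1 (fully open at 1, half-way at 0, shut at -1), set as the call begins (left out, the last holds). The fingers move at their own pace and stop on an object; "force" is the grip in N (left out, the last holds). Time passes only in rows, so rows that repeat a pose let the fingers close, or fill a call up. It gives the time, the measured TCP pose, the force and the opening at its end, in the units of the state.
- telemetry.get_state(): the state, without advancing time (a new reading comes with each control period).
- optics.capture(name): name is "scene" or "top" or "wrist"; returns a dict with "pixels" (400x640x3 uint8, red, green, blue), "camera_matrix" (3x3 intrinsics, pixels), "pose" (4x4, takes a point from camera to world coordinates). Camera axes: x right, y down, z forward; pixel columns grow to the right and rows downward; lengths in m; the calibration is good to about 2 mm. A picture is of the moment at which its call begins. There is no depth.
- ticket.job_done(): hands the job in, once; it reports no verdict.
The state is a dict: "time_s": time; "qpos": joint angles; "joint_vel": joint speeds; "tau": joint torques, N m; "ee_pos": TCP position; "orientation": TCP orientation; "contact_force": force on the tool from outside, world axes, zero at the start; "ft_torque": the same for the moment, N m; "opening": finger opening in m.
Only numpy, scipy, OpenCV 4.12 (cv2) and the standard library are available. Lean on these libraries where they do the work, as an engineer would, in place of code of your own. Each camera call takes 0.05 s, during which the arm holds its last target.

## Working session

There is one attempt and no reset: what is moved stays moved. The work goes in short steps, Python scripts to look and compute and a tool call to move; the robot and the scene stay as the last step left them, time stands still between calls to the robot, and variables do not carry over. Pictures are saved under pics/ and viewed, and the job is handed in when it is done.

Besides the shell and the picture viewer there is one more tool, called after "Request:" by a JSON object that holds its "op" and its "data". step_arm: Moves the arm, as the interface text tells. Its arguments: {"type":"object","properties":{"deltas":{"type":"array"},"gripper":{"type":"number"},"force":{"type":"number"}},"required":["deltas"]}

```bash
ls; mkdir -p pics; python3 - <<'E'
from cell import telemetry, optics, ticket, robot
import cv2, numpy as np
print(telemetry.get_state())
for n in ["scene","top","wrist"]:
    c=optics.capture(n); cv2.imwrite(f"pics/{n}0.png",c["pixels"][:,:,::-1]); print(n,c["camera_matrix"],c["pose"])
E
```

```text
pics
{'time_s': 0.0, 'qpos': array([-8.40514468e+01,  1.58444708e+01,  8.62932127e+01,  1.55029366e-04,
        7.79607327e+01, -6.93289532e+00]), 'joint_vel': array([ 0.02727827,  0.04645142, -0.0390619 , -0.02078302,  0.01550209,
        0.0474899 ]), 'tau': array([-3.80681071e-03, -4.04589736e+01, -2.37232018e+01,  6.97543309e-02,
        3.45266901e-02, -1.41773903e-04]), 'ee_pos': array([ 0.12812645, -0.55999705,  0.21565004]), 'orientation': array([172.97886754,  89.90158374,  95.86028358]), 'contact_force': array([ 0.0476883 , -0.15991208, -0.78671559]), 'ft_torque': array([-0.01253182, -0.01455869,  0.00211214]), 'opening': 0.09425281959465005}
scene [[387.42952673   0.         315.29159447]
 [  0.         387.42952673 197.55627314]
 [  0.           0.           1.        ]] [[ 0.75284262  0.33562304 -0.56620241  1.14288095]
 [ 0.65785822 -0.41142376  0.63083521 -0.63588088]
 [-0.02122629 -0.84740054 -0.53052971  0.58778907]
 [ 0.          0.          0.          1.        ]]
top [[496.49628429   0.         322.62771958]
 [  0.         496.49628429 198.32984625]
 [  0.           0.           1.        ]] [[-0.01544107 -0.98314009  0.18220083  0.33466717]
 [-0.9998765   0.01464959 -0.00568914  0.00654438]
 [ 0.00292405 -0.18226618 -0.98324488  1.19734358]
 [ 0.          0.          0.          1.        ]]
wrist [[338.68090579   0.         321.6925363 ]
 [  0.         338.68090579 197.03485162]
 [  0.           0.           1.        ]] [[ 0.22320077 -0.9370526  -0.26854021  0.20571588]
 [-0.97477066 -0.21509735 -0.05962619 -0.54217125]
 [-0.00188941  0.27507373 -0.96142128  0.38340992]
 [ 0.          0.          0.          1.        ]]
```

View pics/top0.png

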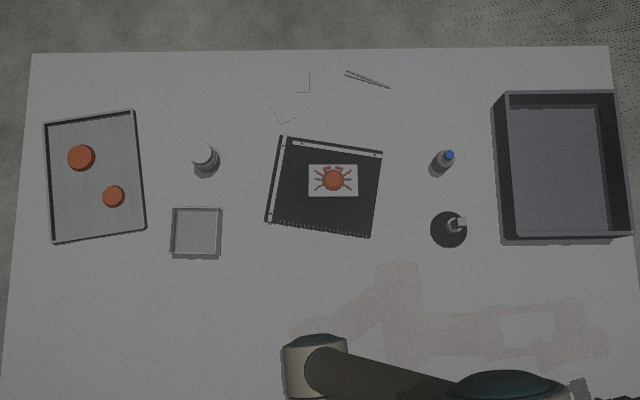

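View pics/scene0.png

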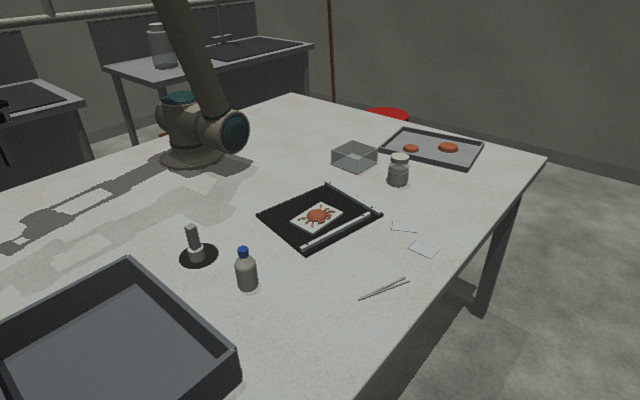

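View pics/wrist0.png

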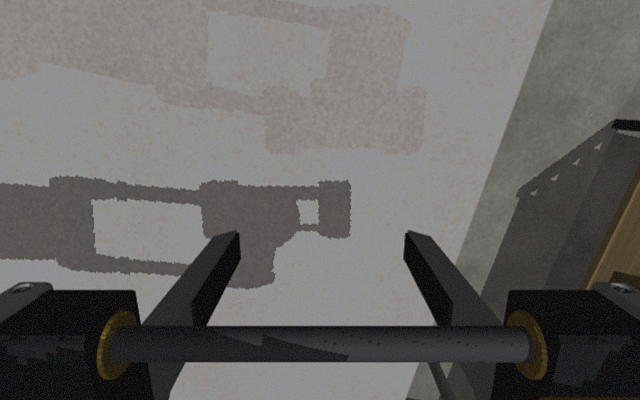

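Top view: the board spans about (265–382, 136–238), with the plate at (308–358, 164–196). The mat and pusher are near (448, 229), with the handle top at (458, 222), and the flask is at (445, 160). Next I'll zoom in and measure.

```bash
cat > h.py <<'E'
import numpy as np, cv2
from cell import telemetry, optics, ticket, robot
def ray(c,uv,z):
    uv=np.atleast_2d(np.array(uv,float)); K=c["camera_matrix"];T=np.array(c["pose"])
    d=(np.linalg.inv(K)@np.c_[uv,np.ones(len(uv))].T).T@T[:3,:3].T
    o=T[:3,3]; return o+d*((z-o[2])/d[:,2])[:,None]
def proj(c,P):
    P=np.atleast_2d(P);T=np.array(c["pose"]);p=(P-T[:3,3])@T[:3,:3];q=p@c["camera_matrix"].T
    return q[:,:2]/q[:,2:]
def rect(P):
    r=cv2.minAreaRect((P[:,:2]*1000).astype(np.float32)); return r
E
python3 - <<'E'
from h import *
c=optics.capture("top");im=c["pixels"]
cr=im[120:260,250:490]; cv2.imwrite("pics/top_z.png",cv2.resize(cr[:,:,::-1],None,fx=3.3,fy=3.3,interpolation=cv2.INTER_CUBIC))
g=im.max(2).astype(int)
# black
m=((g<60)).astype(np.uint8); m[:, :255]=0;m[:,395:]=0;m[:125]=0;m[245:]=0
m=cv2.morphologyEx(m,cv2.MORPH_CLOSE,np.ones((9,9)))
cs,_=cv2.findContours(m,0,2); k=max(cs,key=cv2.contourArea)[:,0]
print("board",cv2.minAreaRect(k.astype(np.float32)),rect(ray(c,k,0.01)))
hull=cv2.convexHull(k); print(cv2.approxPolyDP(hull,6,True)[:,0].tolist())
# plate
m=np.zeros(g.shape,np.uint8); m[158:202,302:364]=(g[158:202,302:364]>85)
m=cv2.morphologyEx(m,cv2.MORPH_CLOSE,np.ones((5,5)))
cs,_=cv2.findContours(m,0,2); k=max(cs,key=cv2.contourArea)[:,0]
P=ray(c,k,0.018);print("plate",rect(P), cv2.boundingRect(k))
m=np.zeros(g.shape,np.uint8); m[205:255,425:472]=(g[205:255,425:472]<50)
cs,_=cv2.findContours(m,0,2); k=max(cs,key=cv2.contourArea)[:,0]
print("mat",cv2.minEnclosingCircle(cv2.convexHull((ray(c,k,0.004)[:,:2]*1000).astype(np.float32))),cv2.boundingRect(k))
print(im[180,270:385,0]); print(im[215:235,440:470,0])
E
```

```text
board ((323.46307373046875, 186.29812622070312), (107.04398345947266, 88.23477172851562), 8.914926528930664) ((586.257568359375, -3.353973388671875), (258.6644592285156, 220.2718505859375), 79.90789794921875)
[[281, 135], [382, 152], [369, 237], [264, 220]]
plate ((598.4330444335938, -25.282360076904297), (119.6404800415039, 79.72926330566406), 89.14710235595703) (308, 164, 50, 33)
mat ((475.4324645996094, -302.84173583984375), 43.69192886352539) (431, 212, 36, 35)
[131  73  49  44  50 126 128 129 115  55  45  48  43  47  50  46  47  45
  45  44  43  41  49  54  49  46  43  45  48  48  45  48  43  46  41  45
  43  37  65 125 126 124 125 127 128 126 127  98  91  90  93  83  67  98
  97 101 117 118 115 121 121 122 121 119 121 117 119 119 120 120 112 103
 101  89  79  90  92  93  94  93  92 123 124 127 123 127 127 110  60  49
  50  53  47  49  51  46  47  52  48  47  50  49  51  51  50  42  52  46
  55 124 129 128 126 127 127]
[[ 45  47  50  42  47  50  47  45  50  52  53  43  44  55  48  44  47  46
   41  74 123 128 130 127 129 127 123 128 128 127]
 [ 49  48  51  50  43  51  45  53  46
[... 1638 characters left out ...]
 81  79  84  83  81  90
  132 135 130  71  46  47  41  47  35 128 131 127]
 [ 50  47  45  46  40  49  53  58  60  55  82  90  92  89  88  87  87  87
  126 126  72  47  42  47  49  45  40 124 129 128]
 [ 43  47  49  45  50  49  45  58  58  63  53  74  84  87  88  89  86  88
   82  48  45  46  48  46  45  46  37 104 126 128]
 [ 48  44  46  48  43  47  47  48  55  60  55  57  56  59  72  67  59  60
   47  46  46  45  46  49  39  41  40 127 129 126]
 [ 51  44  47  43  46  50  46  48  45  43  53  54  54  52  47  47  49  42
   46  47  49  49  40  49  42  49  55 129 128 126]
 [ 50  50  49  51  46  45  43  41  43  46  44  46  43  40  45  46  48  44
   48  49  47  48  46  51  45  42  51 126 128 126]]
```

View pics/top_z.png

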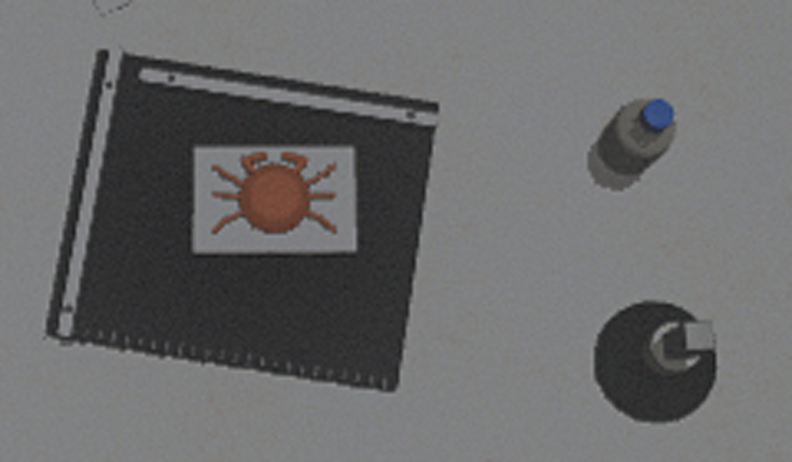

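```bash
cat >> h.py <<'E'
from scipy.spatial.transform import Rotation as Ro
def R(s=None):
    s=s or telemetry.get_state(); return Ro.from_euler('xyz',s["orientation"],degrees=True).as_matrix()
def st():
    s=telemetry.get_state(); print("t",round(s["time_s"],2),"p",np.round(s["ee_pos"]*1000,1),"F",np.round(s["contact_force"],2),"M",np.round(s["ft_torque"],2),"op",round(s["opening"]*1000,1)); return s
def go(target,s=None):
    s=s or st(); d=R(s).T@(np.array(target)-s["ee_pos"])*100; print("tool delta cm",np.round(d,3)); return d
E
python3 - <<'E'
from h import *
s=st(); print(np.round(R(s),3))
c=optics.capture("top")
z=lambda u,v:(250+u/3.3-.35,120+v/3.3-.35)
print("handle top",ray(c,[z(684,322),z(711,320),z(715,348),z(687,350)],.094)[:,:2].round(4), ray(c,[z(699.5,335)],.094))
# foot: top ring at z .034, cols 447..462ish rows 217..; base at z=.004
print("foot left/top edges z.034",ray(c,[[446.8,224.5],[453.5,217.2]],.034).round(4))
th=np.radians(-10.1);B=np.array([[np.cos(th),-np.sin(th)],[np.sin(th),np.cos(th)]]);b0=np.array([.5863,-.0034])
tb=lambda P:((P[:,:2]-b0)@B*1000).round(1)
print("long fence inner edge",tb(ray(c,[z(138,82),z(436,127),z(290,105)],.021)))
print("short fence inner edge",tb(ray(c,[z(122,55),z(74,338),z(98,200)],.021)))
print("board corners",tb(ray(c,[[281,135],[382,152],[369,237],[264,220]],.01)))
print("plate",tb(np.array([[.5984,-.0253]])))
E
```

```text
t 0.2 p [ 128.1 -560.2  215.9] F [-0.13 -0.17  0.06] M [ 0.01  0.06 -0.03] op 93.8
[[-0.     0.975  0.223]
 [ 0.001  0.223 -0.975]
 [-1.     0.    -0.001]]
handle top [[ 0.4915 -0.3008]
 [ 0.4926 -0.3193]
 [ 0.4733 -0.3207]
 [ 0.4723 -0.3016]] [[ 0.48239525 -0.31074349  0.094     ]]
foot left/top edges z.034 [[ 0.483  -0.2924  0.034 ]
 [ 0.5002 -0.3094  0.034 ]]
long fence inner edge [[  86.9   94.4]
 [  88.3 -129.6]
 [  87.6  -20.2]]
short fence inner edge [[ 105.6  109.7]
 [-110.   107.1]
 [  -6.5  107.9]]
board corners [[ 110.   125.5]
 [ 107.1 -128.9]
 [-106.9 -127.4]
 [-106.9  128.5]]
plate [[ 15.8 -19.4]]
```

```bash
python3 - <<'E'
from h import *
go([.482,-.311,.17])
E
```

```text
t 0.25 p [ 128.1 -560.3  216.1] F [0.06 0.53 0.02] M [0.01 0.01 0.01] op 94.0
tool delta cm [  4.625  40.053 -16.41 ]
```

Request:
{"op": "step_arm", "data": {"deltas": [[0.5, 4, -1.6, 1], [1, 9, -3.7, 3], [2, 14, -5.7, 5], [3, 19, -7.8, 7], [4, 24, -9.8, 9], [4.6, 29, -11.9, 10], [4.6, 34, -13.9, 10], [4.6, 38, -15.6, 10]], "gripper": 1}}

```text
time_s: 1.05
ee_pos: [0.4482, -0.3343, 0.1704]
orientation: [-108.6, 90.0, 164.3]
contact_force: [0.4, -1.6, -0.1]
opening: 0.0939
```

```bash
python3 - <<'E'
from h import *
go([.482,-.311,.17]); print(np.round(R(),3))
c=optics.capture("wrist"); cv2.imwrite("pics/w1.png",c["pixels"][:,:,::-1]); print(c["pose"].round(3).tolist())
E
```

```text
t 1.05 p [ 448.2 -334.3  170.4] F [ 0.36 -1.61 -0.06] M [-0.05 -0.01 -0.02] op 93.9
tool delta cm [ 0.043  3.496 -2.161]
[[-0.     0.999  0.05 ]
 [ 0.     0.05  -0.999]
 [-1.    -0.    -0.   ]]
[[0.05, -0.96, -0.275, 0.528], [-0.999, -0.049, -0.014, -0.33], [-0.0, 0.276, -0.961, 0.338], [0.0, 0.0, 0.0, 1.0]]
```

View pics/w1.png

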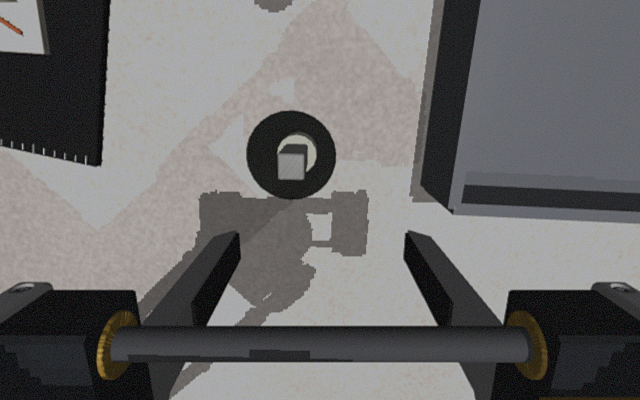

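The wrist view shows the handle top at about (278–304, 153–180), almost square to the jaws, on the mat centred at (291, 155). I'll measure it.

```bash
python3 - <<'E'
from h import *
c=optics.capture("wrist");im=c["pixels"]
cv2.imwrite("pics/w1z.png",cv2.resize(im[100:210,235:350,::-1],None,fx=5,fy=5,interpolation=cv2.INTER_CUBIC))
g=im.max(2).astype(int); sub=g[145:190,270:315]
print(sub[20]); print(sub[:,22])
m=np.zeros(g.shape,np.uint8);a=(g[140:192,268:312]>95)&(g[140:192,268:312]<150)&(im[140:192,268:312].max(2).astype(int)-im[140:192,268:312].min(2)<12); m[140:192,268:312]=a
m=cv2.morphologyEx(m,cv2.MORPH_OPEN,np.ones((5,5)))
cs,_=cv2.findContours(m,0,2)
for k in cs:
    k=k[:,0]; print(cv2.boundingRect(k),rect(ray(c,k,.094)))
m=np.zeros(g.shape,np.uint8); m[105:205,240:340]=(g[105:205,240:340]<60)
cs,_=cv2.findContours(m,0,2); k=max(cs,key=cv2.contourArea)[:,0]
print("mat",cv2.minEnclosingCircle(cv2.convexHull((ray(c,k,0.004)[:,:2]*1000).astype(np.float32))),cv2.boundingRect(k))
E
```

```text
[ 36  28  32  22  30  39  33  32  31  24  31  43  28  45  77 107 131 141
 138 135 135 137 139 140 140 141 138 137 135 139 134 132 132 135 139 138
 132 132 135 135 122  69  51 105 171]
[ 66 128 169 176 174 177 174 146  86  59  55  53  54  62  49  57  50  61
  95 126 139 144 147 146 144 142 140 136 141 142 140 139 137 135 135 139
 138 136 135 132 137 135 126  96  44]
(285, 164, 26, 25) ((479.7599792480469, -309.3126220703125), (18.1446475982666, 18.594308853149414), 2.5975611209869385)
mat ((472.48980712890625, -301.86187744140625), 44.24729919433594) (253, 119, 87, 86)
```

View pics/w1z.png

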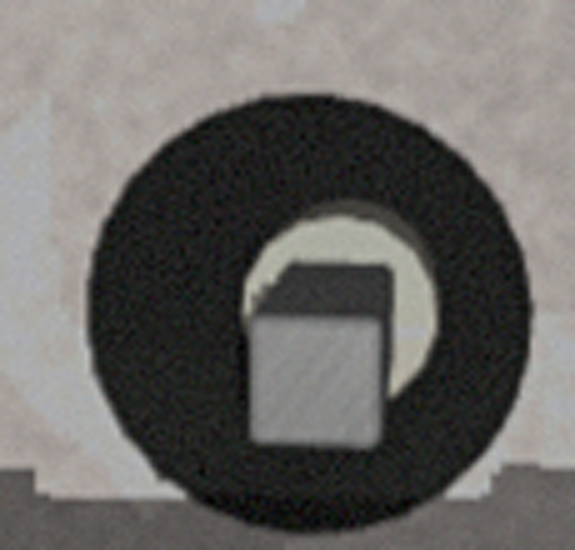

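```bash
python3 - <<'E'
from h import *
go([.4805,-.31,.067]); print(np.round(R(),3))
E
```

```text
t 1.15 p [ 451.3 -331.9  170.5] F [ 0.18 -0.1  -0.89] M [0.02 0.   0.02] op 94.1
tool delta cm [10.358  3.017 -2.006]
[[ 0.002  0.998  0.057]
 [ 0.002  0.057 -0.998]
 [-1.     0.002 -0.002]]
```

Request:
{"op": "step_arm", "data": {"deltas": [[0, 0.7, -0.5, 0], [0, 1.5, -1, 0], [0, 2.3, -1.5, 0], [0, 3, -2, 0], [1, 3, -2, 0], [2, 3, -2, 0], [2, 3, -2, 0], [2, 3, -2, 0]]}}

```text
time_s: 1.95
ee_pos: [0.4752, -0.3144, 0.15]
orientation: [-125.4, 89.9, 147.4]
contact_force: [0.4, 0.2, 0.3]
opening: 0.094
```

```bash
python3 - <<'E'
from h import *
go([.4805,-.31,.067]); print(np.round(R(),3))
c=optics.capture("wrist"); cv2.imwrite("pics/w2.png",c["pixels"][:,:,::-1])
E
```

```text
t 1.95 p [ 475.2 -314.4  150. ] F [0.39 0.18 0.3 ] M [ 0.02  0.01 -0.03] op 94.0
tool delta cm [ 8.303  0.562 -0.406]
[[-0.001  0.999  0.05 ]
 [ 0.001  0.05  -0.999]
 [-1.    -0.001 -0.001]]
```

View pics/w2.png

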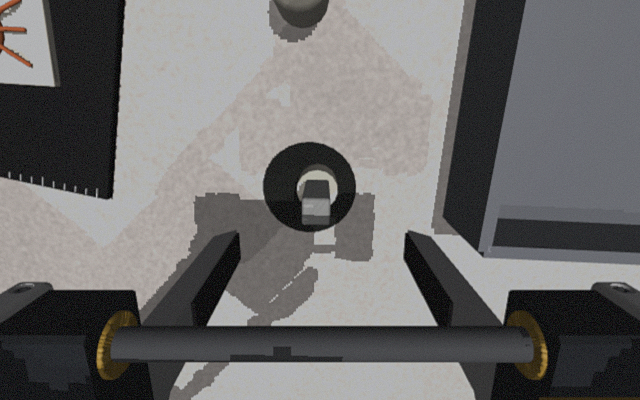

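The handle top sits at about (316, 210), between the fingers, which are centred near column 322. I'll measure it again before going down.

```bash
python3 - <<'E'
from h import *
c=optics.capture("wrist");im=c["pixels"];g=im.max(2).astype(int)
m=np.zeros(g.shape,np.uint8);a=(g[185:235,295:336]>115)&(g[185:235,295:336]<160); m[185:235,295:336]=a
print(g[212,295:340]);print(g[185:235,314])
m=cv2.morphologyEx(m,cv2.MORPH_OPEN,np.ones((5,5)))
for k in cv2.findContours(m,0,2)[0]:
    k=k[:,0]; print(cv2.boundingRect(k),rect(ray(c,k,.094)))
st()
E
```

```text
[ 26  11  30  35  25  12  56 116 134 141 138 141 139 138 142 139 136 141
 148 144 141 133 137 140 145 143 141 143 144 143 139 135 138 131  75  25
  13  27  17  17  41  10  32  25  25]
[ 60  57  60  62  58  55  58  60  56  55  60  56  59  85 117 135 144 142
 147 145 141 139 139 141 138 145 142 144 139 141 115  78  74  78  81  81
  81  81  76  60  41  36  35  32  37  26  52 135 173 170]
(303, 199, 26, 17) ((483.4187316894531, -309.5160827636719), (11.657474517822266, 17.453401565551758), 2.8713624477386475)
t 2.05 p [ 475.8 -314.7  150.8] F [ 0.59 -0.16  0.22] M [0. 0. 0.] op 93.8
```

Request:
{"op": "step_arm", "data": {"deltas": [[0, 0.25, -0.25, 0], [0, 0.5, -0.5, 0], [1.4, 0.5, -0.5, 0], [2.8, 0.5, -0.5, 0], [4.2, 0.5, -0.5, 0], [5.6, 0.5, -0.5, 0], [7.0, 0.5, -0.5, 0], [8.3, 0.5, -0.5, 0]]}}

```text
time_s: 2.85
ee_pos: [0.4809, -0.309, 0.0673]
orientation: [50.2, 90.0, -36.9]
contact_force: [0.1, 0.5, 0.5]
opening: 0.094
```

Request:
{"op": "step_arm", "data": {"deltas": [[0, 0, 0, 0], [0, 0, 0, 0], [0, 0, 0, 0], [0, 0, 0, 0], [0, 0, 0, 0], [0, 0, 0, 0], [0, 0, 0, 0], [0, 0, 0, 0]], "gripper": -1, "force": 50}}

```text
time_s: 3.65
ee_pos: [0.4806, -0.3092, 0.0679]
orientation: [25.2, 90.0, -61.9]
contact_force: [0.6, 0.2, -0.3]
opening: 0.0332
```

```bash
python3 - <<'E'
from h import *
st(); print(np.round(R(),3))
c=optics.capture("wrist"); cv2.imwrite("pics/w3.png",c["pixels"][:,:,::-1])
E
```

```text
t 3.65 p [ 480.6 -309.2   67.9] F [ 0.63  0.21 -0.31] M [-0.   -0.04 -0.03] op 33.2
[[ 0.     0.999  0.05 ]
 [-0.     0.05  -0.999]
 [-1.     0.     0.   ]]
```

View pics/w3.png

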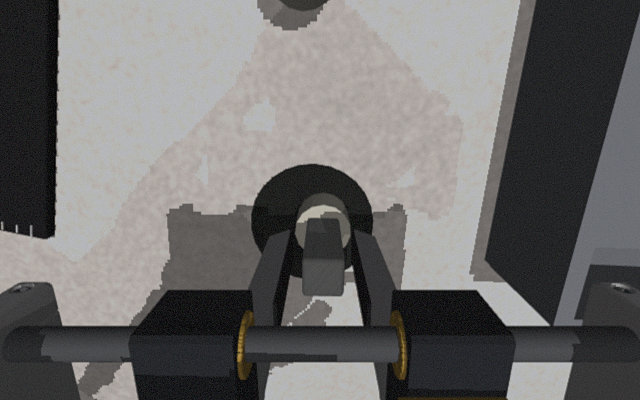

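The fingers are still closing around the handle, which is at (322, 257). The opening is 33 mm, so I'll give them more time.

Request:
{"op": "step_arm", "data": {"deltas": [[0, 0, 0, 0], [0, 0, 0, 0], [0, 0, 0, 0], [0, 0, 0, 0], [0, 0, 0, 0], [0, 0, 0, 0], [0, 0, 0, 0], [0, 0, 0, 0]], "gripper": -1, "force": 50}}

```text
time_s: 4.5
ee_pos: [0.4806, -0.3092, 0.0678]
orientation: [3.2, 90.0, -83.9]
contact_force: [-0.2, -0.5, -0.8]
opening: 0.0193
```

```bash
python3 - <<'E'
from h import *
s=st(); print(np.round(R(),4),s["qpos"])
E
```

```text
t 4.5 p [ 480.6 -309.2   67.8] F [-0.19 -0.53 -0.8 ] M [-0.05  0.01 -0.02] op 19.3
[[ 0.000e+00  9.987e-01  5.020e-02]
 [-1.000e-04  5.020e-02 -9.987e-01]
 [-1.000e+00  0.000e+00  1.000e-04]] [-3.97286758e+01  2.24044364e+01  9.91559693e+01 -6.10589993e-03
  5.84342469e+01  4.73975000e+01]
```

```bash
cat >> h.py <<'E'
TH=np.radians(-10.1);B=np.array([[np.cos(TH),-np.sin(TH)],[np.sin(TH),np.cos(TH)]]);b0=np.array([.5863,-.0034])
def w(bx,by,z): return np.r_[b0+B@np.array([bx,by])/1000,z]
def bs():
    s=st(); print("board xy mm",np.round((s["ee_pos"][:2]-b0)@B*1000,2),"F board",np.round(s["contact_force"][:2]@B,2)); return s
E
python3 - <<'E'
from h import *
s=bs(); print(w(-56,-11,.12)); go(w(-56,-11,.12),s)
E
```

```text
t 4.5 p [ 480.6 -309.2   67.8] F [-0.19 -0.53 -0.8 ] M [-0.05  0.01 -0.02] op 19.3
board xy mm [ -50.44 -319.61] F board [-0.09 -0.56]
[ 0.52923879 -0.004409    0.12      ]
tool delta cm [ -5.227   6.389 -30.196]
```

Request:
{"op": "step_arm", "data": {"deltas": [[-0.2, 0, 0, 0], [-0.5, 0, 0, 0], [-1, 0, 0, 0], [-1.8, 0, 0, 0], [-2.8, 0, 0, 0], [-3.8, 0, 0, 0], [-4.8, 0, 0, 0], [-5.2, 0, 0, 0]]}}

```text
time_s: 5.3
ee_pos: [0.4813, -0.3097, 0.1216]
orientation: [46.6, 89.8, -40.5]
contact_force: [0.2, 0.0, -1.6]
opening: 0.0197
```

```bash
python3 - <<'E'
from h import *
s=bs(); go(w(-56,-11,.12),s)
c=optics.capture("wrist"); cv2.imwrite("pics/w4.png",c["pixels"][:,:,::-1])
E
```

```text
t 5.3 p [ 481.3 -309.7  121.6] F [ 0.18  0.02 -1.59] M [-0.05 -0.06  0.01] op 19.7
board xy mm [ -49.67 -319.97] F board [0.18 0.05]
tool delta cm [  0.111   6.324 -30.25 ]
```

View pics/w4.png

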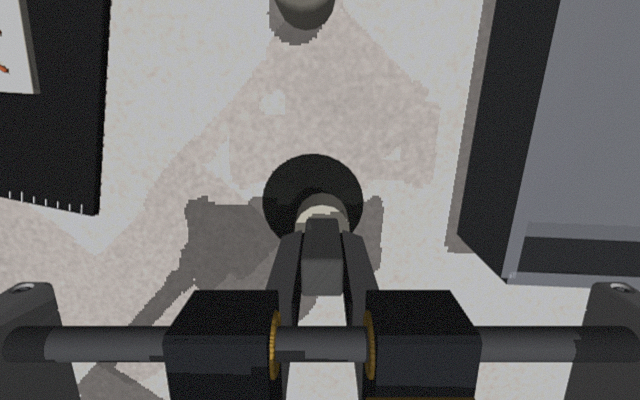

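The pusher is held: its foot at (322, 215) has risen with the fingers. Next I carry it to behind the plate.

Request:
{"op": "step_arm", "data": {"deltas": [[0, 0.6, -2.5, 2], [0, 1.5, -7, 4], [0, 2.5, -12, 6], [0, 3.5, -17, 8], [0, 4.6, -22, 10], [0, 5.6, -26.5, 12], [0, 6.1, -29.2, 13], [0, 6.3, -30.2, 13]]}}

```text
time_s: 6.15
ee_pos: [0.5281, -0.0015, 0.1197]
orientation: [-138.9, 90.0, 121.2]
contact_force: [0.1, 0.3, -2.7]
opening: 0.0194
```

Request:
{"op": "step_arm", "data": {"deltas": [[0, 0, 0, 0], [0, 0, 0, 0], [0, 0, 0, 0], [0, 0, 0, 0], [0, 0, 0, 0], [0, 0, 0, 0], [0, 0, 0, 0], [0, 0, 0, 0]]}}

```text
time_s: 6.95
ee_pos: [0.5283, -0.0045, 0.1198]
orientation: [34.4, 90.0, -65.8]
contact_force: [-0.7, -0.7, -2.1]
opening: 0.0196
```

```bash
python3 - <<'E'
from h import *
s=bs(); go(w(-56,-11,.0758),s); M=R(s); print(np.degrees(np.arctan2(M[1,1],M[0,1])))
for n in ["wrist","top"]:
  c=optics.capture(n); cv2.imwrite("pics/%s5.png"%n,c["pixels"][:,:,::-1])
E
```

```text
t 6.95 p [528.3  -4.5 119.8] F [-0.73 -0.67 -2.08] M [ 0.06  0.01 -0.02] op 19.6
board xy mm [-56.86 -11.25] F board [-0.6  -0.78]
tool delta cm [ 4.399  0.086 -0.025]
-10.129649461125537
```

View pics/wrist5.png

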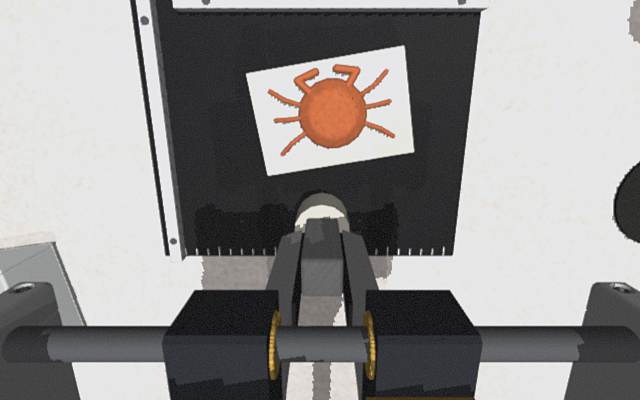

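View pics/top5.png

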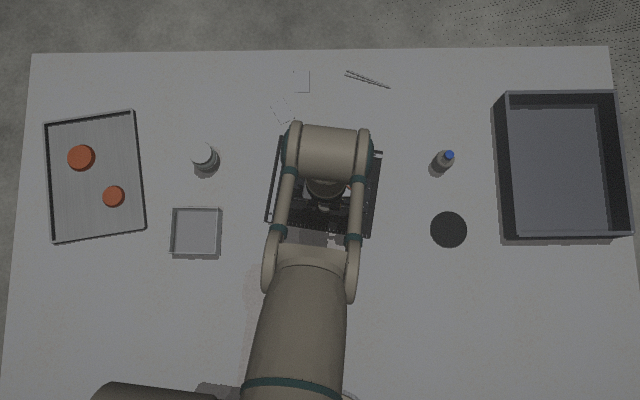

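The wrist view shows the plate corners at about (246,72), (405,45), (414,152) and (268,175). It also shows the long fence's inner edge at row ~11, the short fence's inner edge from (158,0) to (187,255), and the foot at (322,215). I'll measure these in board axes.

```bash
cat >> h.py <<'E'
def plate(c,box=(120,0,500,210),thr=110):
    im=c["pixels"]; x0,y0,x1,y1=box; g=im.min(2); m=np.zeros(g.shape,np.uint8)
    a=im.max(2)>thr; m[y0:y1,x0:x1]=a[y0:y1,x0:x1]
    cs=cv2.findContours(m,0,2)[0]
    k=max(cs,key=cv2.contourArea)[:,0]; P=ray(c,k,.018); Q=(P[:,:2]-b0)@B*1000
    r=cv2.minAreaRect(Q.astype(np.float32)); print("plate board",np.round(r[0],1),np.round(r[1],1),round(r[2],2),"px",cv2.boundingRect(k)); return r,k
def tb(P): return ((P[:,:2]-b0)@B*1000).round(1)
E
python3 - <<'E'
from h import *
c=optics.capture("wrist");plate(c,(230,30,430,185))
g=c["pixels"].max(2).astype(int)
for u in (240,330,420): print(u,g[0:22,u])
for v in (60,150,240): print(v,g[v,150:200])
print("board near corner px",tb(ray(c,[[452,253],[480,12]],.01)))
E
```

```text
plate board [ 12.7 -19.3] [ 80.  119.8] 9.35 px (246, 45, 169, 131)
240 [231 232 235 232 233 233 237 216 138  85  85  68  39  27  39  47  49  44
  48  52  49  42]
330 [233 232 233 233 232 235 236 216 131  83  87  72  41  29  28  47  59  55
  51  48  47  47]
420 [233 233 233 233 232 233 236 211 130  76  81  64  40  36  30  19  43  52
  52  61  52  47]
60 [231 233 232 233 234 237 231 139  84  88  85  90  81  58  41  47  44  53
  47  42  46  51  44  45  43  42  49  46  44  49  48  48  44  44  48  49
  48  46  40  44  53  45  45  40  44  44  49  49  51  55]
150 [191  92  43  41  30  81 235 241 234 232 231 233 233 232 233 234 237 232
 148  86  82  83  81  64  48  47  47  46  47  46  45  51  47  43  48  42
  42  39  42  42  50  49  44  52  40  47  45  42  47  52]
240 [232 231 231 231 231 230 232 231 229 231 232 237 243 151  50  33  39  77
 231 226 137  88  92  96  94  94 137 236 241 172 102  78  83  82  67  46
  44  46  45  46  46  43  39  39  45  44  47  40  48  32]
board near corner px [[-108.9 -127.5]
 [  85.  -127.6]]
```

```bash
python3 - <<'E'
from h import *
c=optics.capture("wrist")
print(tb(ray(c,[[240,7.6],[330,7.6],[420,7.5]],.021)).tolist(),tb(ray(c,[[240,11.3],[330,11.4],[420,11.2]],.01)).tolist())
print(tb(ray(c,[[157,60],[168.1,150],[179,240]],.021)).tolist(),tb(ray(c,[[162.8,60],[173.2,150],[184.6,240]],.01)).tolist())
print(tb(ray(c,[[322,192]],.086)))
E
```

```text
[[85.3, 46.7], [85.3, -16.8], [85.4, -80.2]] [[85.5, 49.3], [85.4, -17.0], [85.6, -83.3]]
[[50.9, 109.9], [-15.1, 110.0], [-91.6, 110.2]] [[52.0, 110.4], [-16.7, 110.8], [-96.3, 110.3]]
[[-31.8 -11.1]]
```

Request:
{"op": "step_arm", "data": {"deltas": [[0.4, 0, 0, 0], [1, 0, 0, 0], [1.7, 0, 0, 0], [2.4, 0, 0, 0], [3.1, 0, 0, 0], [3.8, 0, 0, 0], [4.2, 0, 0, 0], [4.4, 0, 0, 0]]}}

```text
time_s: 7.95
ee_pos: [0.5281, -0.0043, 0.0751]
orientation: [-82.9, 89.9, 177.0]
contact_force: [-0.9, -0.4, -1.6]
opening: 0.0198
```

Request:
{"op": "step_arm", "data": {"deltas": [[0, 0.1, 0, 0], [0, 0.3, 0, 0], [0, 0.5, 0, 0], [0, 0.7, 0, 0], [0, 0.9, 0, 0], [0, 1.1, 0, 0], [0, 1.3, 0, 0], [0, 1.5, 0, 0]]}}

```text
time_s: 8.75
ee_pos: [0.5426, -0.0069, 0.0756]
orientation: [-88.4, 89.9, 171.5]
contact_force: [-1.1, 0.9, -0.9]
opening: 0.0196
```

```bash
python3 - <<'E'
from h import *
bs();c=optics.capture("wrist"); cv2.imwrite("pics/w6.png",c["pixels"][:,:,::-1])
E
```

```text
t 8.75 p [542.6  -6.9  75.6] F [-1.12  0.87 -0.88] M [ 0.15  0.29 -0.01] op 19.6
board xy mm [-42.38 -11.08] F board [-1.26  0.66]
```

View pics/w6.png

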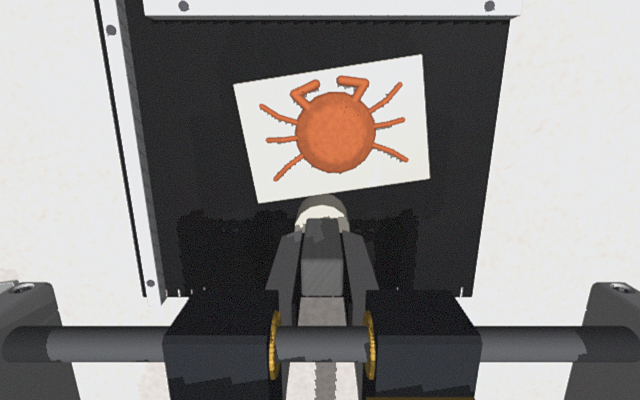

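The foot, at (322, 198), is touching the near edge of the plate, and the plate has started to move. I'll keep pushing.

Request:
{"op": "step_arm", "data": {"deltas": [[0, 0.2, 0, 0], [0, 0.4, 0, 0], [0, 0.6, 0, 0], [0, 0.8, 0, 0], [0, 1.0, 0, 0], [0, 1.2, 0, 0], [0, 1.4, 0, 0], [0, 1.6, 0, 0]]}}

```text
time_s: 9.6
ee_pos: [0.559, -0.0099, 0.0757]
orientation: [8.7, 90.0, -91.5]
contact_force: [-1.5, 0.2, -1.5]
opening: 0.0198
```

```bash
python3 - <<'E'
from h import *
bs();c=optics.capture("wrist"); cv2.imwrite("pics/w7.png",c["pixels"][:,:,::-1]); plate(c,(200,20,440,210))
g=c["pixels"].max(2).astype(int); print(g[0:30,330],g[0:30,430])
E
```

```text
t 9.6 p [559.   -9.9  75.7] F [-1.47  0.21 -1.52] M [ 0.01  0.2  -0.04] op 19.8
board xy mm [-25.72 -11.15] F board [-1.48 -0.05]
plate board [ 32.4 -21.7] [ 80.  119.6] 5.37 px (239, 60, 191, 140)
[233 233 231 232 231 232 232 232 234 237 231 156  53  46  50  50  43  50
  46  49  52  53  50  49  49  54  38  59 172 235] [233 232 233 232 232 233 232 234 234 235 227 154  56  38  50  50  40  50
  51  56  42  55  47  52  53  45  46  60 177 238]
```

View pics/w7.png

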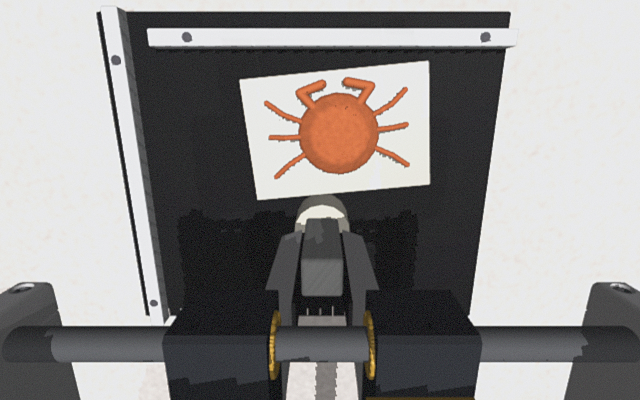

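The plate is at x = 32 mm, its yaw is down to 5.4° and its near edge is by (345, 190). I'll push on 9 mm and then feel for the fence.

Request:
{"op": "step_arm", "data": {"deltas": [[0, 0.15, 0, 0], [0, 0.3, 0, 0], [0, 0.4, 0, 0], [0, 0.5, 0, 0], [0, 0.6, 0, 0], [0, 0.7, 0, 0], [0, 0.8, 0, 0], [0, 0.9, 0, 0]]}}

```text
time_s: 10.45
ee_pos: [0.5678, -0.0114, 0.0758]
orientation: [18.2, 90.0, -81.9]
contact_force: [-1.2, 1.2, -1.2]
opening: 0.0197
```

```bash
python3 - <<'E'
from h import *
bs();c=optics.capture("wrist"); cv2.imwrite("pics/w8.png",c["pixels"][:,:,::-1]); plate(c,(200,50,450,210))
E
```

```text
t 10.45 p [567.8 -11.4  75.8] F [-1.21  1.16 -1.25] M [ 0.12  0.28 -0.01] op 19.7
board xy mm [-16.82 -11.14] F board [-1.39  0.93]
plate board [ 41.  -22.9] [ 80.  119.6] 3.58 px (243, 64, 190, 135)
```

View pics/w8.png

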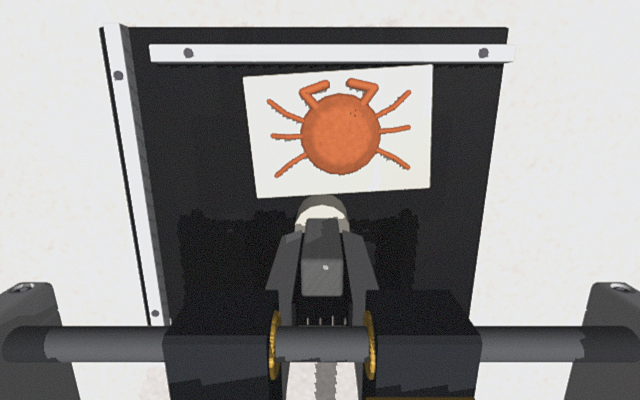

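The right front corner, near (432,66), is almost at the fence. From here I go slowly.

Request:
{"op": "step_arm", "data": {"deltas": [[0, 0.03, 0, 0], [0, 0.06, 0, 0], [0, 0.1, 0, 0], [0, 0.13, 0, 0], [0, 0.16, 0, 0], [0, 0.2, 0, 0], [0, 0.2, 0, 0], [0, 0.2, 0, 0]]}}

```text
time_s: 11.3
ee_pos: [0.5695, -0.0117, 0.0757]
orientation: [-92.2, 90.0, 167.7]
contact_force: [-2.5, 0.7, -0.9]
opening: 0.0201
```

```bash
python3 - <<'E'
from h import *
bs();c=optics.capture("wrist"); plate(c,(200,50,450,210));bs()
E
```

```text
t 11.3 p [569.5 -11.7  75.7] F [-2.48  0.67 -0.86] M [0.19 0.36 0.06] op 20.1
board xy mm [-15.05 -11.1 ] F board [-2.56  0.23]
plate board [ 47.  -12.6] [154.9  94.1] 90.0 px (200, 50, 250, 148)
t 11.35 p [569.5 -11.7  75.7] F [-1.13  1.12 -1.56] M [0.21 0.33 0.  ] op 19.8
board xy mm [-15.07 -11.1 ] F board [-1.31  0.91]
```

Request:
{"op": "step_arm", "data": {"deltas": [[0, 0.02, 0, 0], [0, 0.04, 0, 0], [0, 0.07, 0, 0], [0, 0.1, 0, 0], [0, 0.12, 0, 0], [0, 0.14, 0, 0], [0, 0.16, 0, 0], [0, 0.18, 0, 0]]}}

```text
time_s: 12.15
ee_pos: [0.5715, -0.0121, 0.0757]
orientation: [26.3, 90.0, -73.8]
contact_force: [-2.6, 0.2, -1.4]
opening: 0.0197
```

```bash
python3 - <<'E'
from h import *
bs();c=optics.capture("wrist"); cv2.imwrite("pics/w9.png",c["pixels"][:,:,::-1]);bs()
E
```

```text
t 12.15 p [571.5 -12.1  75.7] F [-2.56  0.21 -1.38] M [0.23 0.32 0.05] op 19.7
board xy mm [-13.05 -11.14] F board [-2.56 -0.24]
t 12.2 p [571.6 -12.1  75.8] F [-1.44 -0.14 -0.73] M [0.21 0.32 0.  ] op 20.3
board xy mm [-12.98 -11.17] F board [-1.39 -0.39]
```

View pics/w9.png

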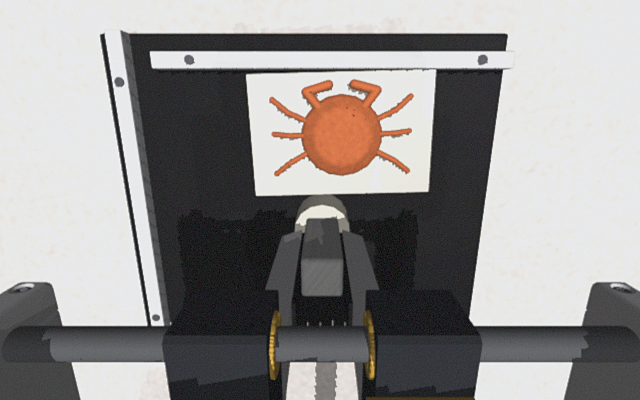

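The right corner is touching and a gap of about 3 px is left near (247,74). I'll continue in steps of about 1 mm, watching the force.

Request:
{"op": "step_arm", "data": {"deltas": [[0, 0.02, 0, 0], [0, 0.04, 0, 0], [0, 0.06, 0, 0], [0, 0.08, 0, 0], [0, 0.1, 0, 0], [0, 0.12, 0, 0], [0, 0.12, 0, 0], [0, 0.12, 0, 0]]}}

```text
time_s: 13.0
ee_pos: [0.5727, -0.0123, 0.0758]
orientation: [38.3, 90.0, -61.8]
contact_force: [-1.8, 1.1, -1.5]
opening: 0.0196
```

```bash
python3 - <<'E'
from h import *
bs();c=optics.capture("wrist"); cv2.imwrite("pics/w10.png",cv2.resize(c["pixels"][40:110,220:460,::-1],None,fx=3.3,fy=3.3,interpolation=cv2.INTER_CUBIC));bs()
E
```

```text
t 13.0 p [572.7 -12.3  75.8] F [-1.75  1.06 -1.52] M [ 0.27  0.3  -0.02] op 19.6
board xy mm [-11.84 -11.16] F board [-1.91  0.73]
t 13.05 p [572.7 -12.3  75.7] F [-0.37  1.23 -2.02] M [0.28 0.33 0.01] op 19.8
board xy mm [-11.82 -11.16] F board [-0.58  1.14]
```

View pics/w10.png

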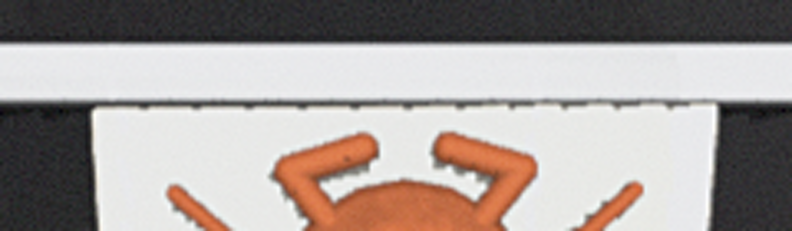

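Request:
{"op": "step_arm", "data": {"deltas": [[0, 0.01, 0, 0], [0, 0.02, 0, 0], [0, 0.03, 0, 0], [0, 0.04, 0, 0], [0, 0.05, 0, 0], [0, 0.06, 0, 0], [0, 0.06, 0, 0], [0, 0.06, 0, 0]]}}

```text
time_s: 13.85
ee_pos: [0.5732, -0.0124, 0.0758]
orientation: [2.6, 90.0, -97.6]
contact_force: [-1.7, 0.9, -2.1]
opening: 0.0196
```

```bash
python3 - <<'E'
from h import *
bs();c=optics.capture("wrist"); cv2.imwrite("pics/w11.png",cv2.resize(c["pixels"][40:110,220:460,::-1],None,fx=3.3,fy=3.3,interpolation=cv2.INTER_CUBIC));bs()
E
```

```text
t 13.85 p [573.2 -12.4  75.8] F [-1.65  0.92 -2.07] M [0.34 0.39 0.03] op 19.6
board xy mm [-11.3  -11.15] F board [-1.79  0.62]
t 13.9 p [573.2 -12.4  75.7] F [-0.97  0.78 -1.35] M [0.28 0.35 0.04] op 19.6
board xy mm [-11.32 -11.15] F board [-1.09  0.6 ]
```

View pics/w11.png

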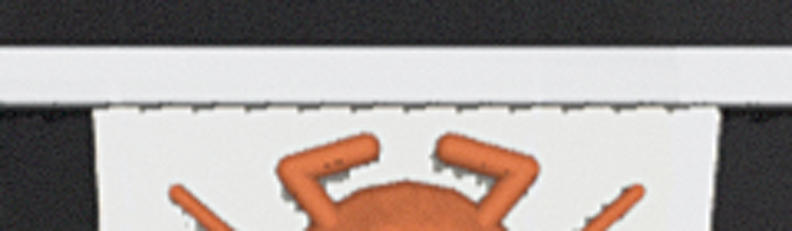

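It looks flush, but I don't feel it come firmly home yet. I'll push another 0.5 mm.

Request:
{"op": "step_arm", "data": {"deltas": [[0, 0.01, 0, 0], [0, 0.02, 0, 0], [0, 0.03, 0, 0], [0, 0.04, 0, 0], [0, 0.05, 0, 0], [0, 0.05, 0, 0], [0, 0.05, 0, 0], [0, 0.05, 0, 0]]}}

```text
time_s: 14.7
ee_pos: [0.5734, -0.0124, 0.0757]
orientation: [-82.7, 90.0, 177.2]
contact_force: [-3.7, 1.0, -0.6]
opening: 0.0192
```

```bash
python3 - <<'E'
from h import *
for i in range(3): bs();optics.capture("wrist")
E
```

```text
t 14.7 p [573.4 -12.4  75.7] F [-3.68  1.03 -0.61] M [0.33 0.7  0.06] op 19.2
board xy mm [-11.11 -11.13] F board [-3.81  0.36]
t 14.75 p [573.4 -12.4  75.7] F [-3.05  2.46 -0.57] M [0.42 0.72 0.01] op 19.9
board xy mm [-11.12 -11.11] F board [-3.43  1.89]
t 14.8 p [573.4 -12.4  75.7] F [-3.21  1.29  0.42] M [0.4  0.78 0.06] op 19.7
board xy mm [-11.1  -11.15] F board [-3.39  0.71]
```

It is firmly home against the long fence: about 3.5 N, a steep rise, with the foot at x = −11.1. Now I back off, lift, and look.

Request:
{"op": "step_arm", "data": {"deltas": [[0, -0.2, 0, 0], [0, -0.6, 0, 0], [0, -1.2, 0, 0], [-0.5, -1.5, 0, 0], [-1.5, -1.5, 0, 0], [-2.5, -1.5, 0, 0], [-3.5, -1.5, 0, 0], [-4.2, -1.5, 0, 0]]}}

```text
time_s: 15.65
ee_pos: [0.5599, -0.01, 0.1195]
orientation: [89.3, 89.9, -10.8]
contact_force: [-0.6, 0.6, -1.7]
opening: 0.0197
```

```bash
python3 - <<'E'
from h import *
s=bs();c=optics.capture("wrist"); cv2.imwrite("pics/w12.png",c["pixels"][:,:,::-1]); 
g=c["pixels"].max(2).astype(int)
go(w(46,-111,.118),s)
E
```

```text
t 15.65 p [559.9 -10.  119.5] F [-0.57  0.64 -1.68] M [ 0.04 -0.04 -0.01] op 19.7
board xy mm [-24.84 -11.11] F board [-0.68  0.53]
tool delta cm [0.163 7.087 9.987]
```

View pics/w12.png

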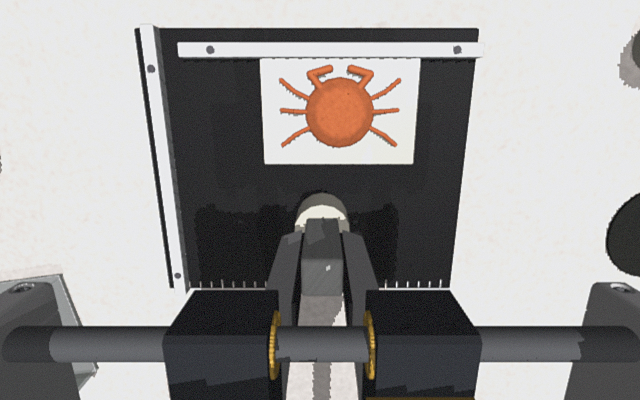

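```bash
python3 - <<'E'
from h import *
c=optics.capture("wrist")
print("plate corners",tb(ray(c,[[264,163.5],[414,164],[419.5,58],[260,58]],.018)).tolist())
s=bs();go(w(46,-113,.118),s)
E
```

```text
plate corners [[6.4, 35.7], [6.0, -85.4], [85.7, -83.6], [85.7, 35.0]]
t 15.75 p [560.1 -10.  119.4] F [-0.08 -0.22 -1.78] M [0.04 0.02 0.03] op 19.6
board xy mm [-24.6  -11.08] F board [-0.04 -0.23]
tool delta cm [ 0.163  7.063 10.189]
```

Request:
{"op": "step_arm", "data": {"deltas": [[0, 0, 1, 0], [0, 0, 3, 0], [0, 0.5, 6, 0], [0, 2, 9, 0], [0, 4, 10.2, 0], [0, 6, 10.2, 0], [0, 7, 10.2, 0], [0, 7, 10.2, 0]]}}

```text
time_s: 16.55
ee_pos: [0.6105, -0.1232, 0.117]
orientation: [-82.1, 90.0, 177.8]
contact_force: [-0.1, -0.1, -1.5]
opening: 0.0198
```

```bash
python3 - <<'E'
from h import *
s=bs();c=optics.capture("wrist"); cv2.imwrite("pics/w13.png",c["pixels"][:,:,::-1]); 
go(w(46,-113,.0758),s)
E
```

```text
t 16.55 p [ 610.5 -123.2  117. ] F [-0.06 -0.06 -1.51] M [ 0.07  0.06 -0.01] op 19.8
board xy mm [  44.8  -113.67] F board [-0.04 -0.07]
tool delta cm [ 4.116  0.123 -0.068]
```

View pics/w13.png

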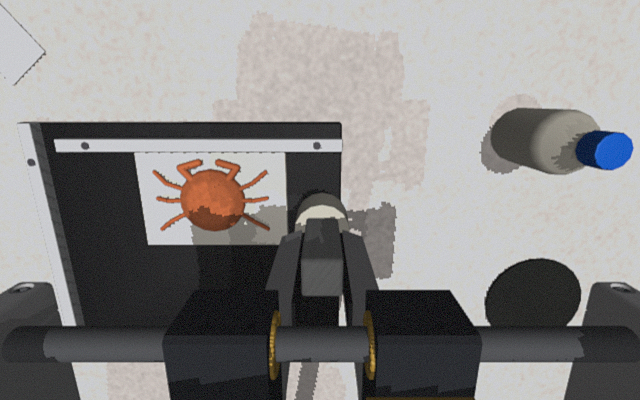

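Request:
{"op": "step_arm", "data": {"deltas": [[0.5, 0, 0, 0], [1.2, 0, 0, 0], [1.9, 0, 0, 0], [2.6, 0, 0, 0], [3.3, 0, 0, 0], [3.8, 0, 0, 0], [4.1, 0.1, 0, 0], [4.1, 0.1, 0, 0]]}}

```text
time_s: 17.4
ee_pos: [0.6109, -0.1227, 0.0762]
orientation: [-93.1, 90.0, 166.8]
contact_force: [0.3, 0.1, -1.2]
opening: 0.0197
```

Request:
{"op": "step_arm", "data": {"deltas": [[0, 0, -0.2, 0], [0, 0, -0.5, 0], [0, 0, -0.8, 0], [0, 0, -1.1, 0], [0, 0, -1.4, 0], [0, 0, -1.7, 0], [0, 0, -2, 0], [0, 0, -2.3, 0]]}}

```text
time_s: 18.2
ee_pos: [0.6151, -0.1, 0.0769]
orientation: [33.9, 90.0, -66.2]
contact_force: [0.8, -1.2, -1.0]
opening: 0.0198
```

```bash
python3 - <<'E'
from h import *
s=bs();c=optics.capture("wrist"); cv2.imwrite("pics/w14.png",c["pixels"][:,:,::-1]); 
E
```

```text
t 18.2 p [ 615.1 -100.    76.9] F [ 0.82 -1.17 -0.96] M [-0.29  0.1   0.01] op 19.8
board xy mm [ 45.27 -90.06] F board [ 1.02 -1.01]
```

View pics/w14.png

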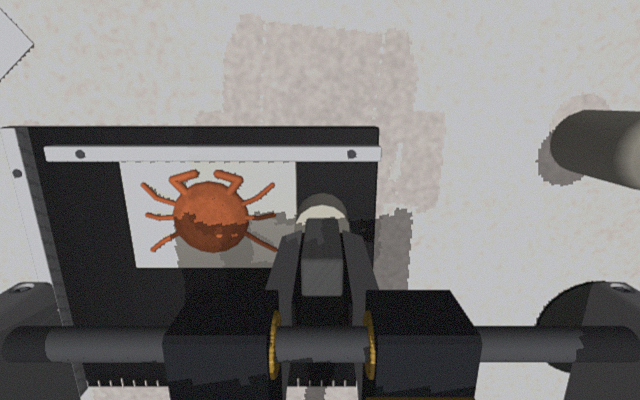

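The plate is sliding along the long fence with the foot on its right edge, near (297,215). I'll push on about 50 mm.

Request:
{"op": "step_arm", "data": {"deltas": [[0, 0, -0.3, 0], [0, 0, -0.6, 0], [0, 0, -0.9, 0], [0, 0, -1.2, 0], [0, 0, -1.5, 0], [0, 0, -1.8, 0], [0, 0, -2.1, 0], [0, 0, -2.4, 0]]}}

```text
time_s: 19.05
ee_pos: [0.6192, -0.0762, 0.0768]
orientation: [17.7, 90.0, -82.4]
contact_force: [-0.1, -2.6, -0.7]
opening: 0.02
```

Request:
{"op": "step_arm", "data": {"deltas": [[0, 0, -0.3, 0], [0, 0, -0.6, 0], [0, 0, -0.9, 0], [0, 0, -1.2, 0], [0, 0, -1.5, 0], [0, 0, -1.8, 0], [0, 0, -2.1, 0], [0, 0, -2.4, 0]]}}

```text
time_s: 19.85
ee_pos: [0.6234, -0.0526, 0.0768]
orientation: [25.6, 90.0, -74.5]
contact_force: [-0.7, -1.4, -0.4]
opening: 0.0199
```

```bash
python3 - <<'E'
from h import *
s=bs();c=optics.capture("wrist"); cv2.imwrite("pics/w15.png",c["pixels"][:,:,::-1]); 
E
```

```text
t 19.85 p [623.4 -52.6  76.8] F [-0.75 -1.37 -0.39] M [-0.32  0.06 -0.05] op 19.9
board xy mm [ 45.19 -41.9 ] F board [-0.49 -1.48]
```

View pics/w15.png

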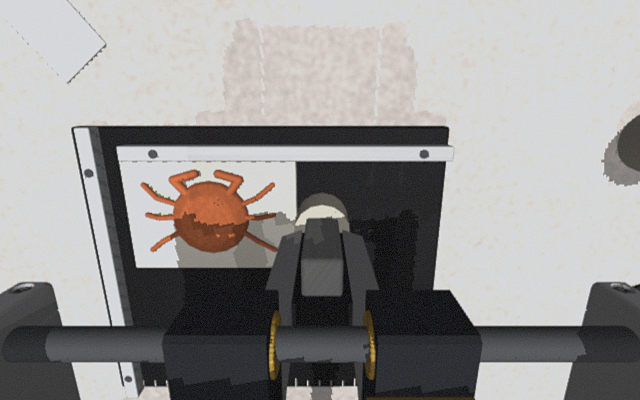

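The plate's left edge, at (120–135), is close to the short fence, whose inner base is at (105–120). About 14 mm is left.

Request:
{"op": "step_arm", "data": {"deltas": [[0, 0, -0.2, 0], [0, 0, -0.4, 0], [0, 0, -0.55, 0], [0, 0, -0.7, 0], [0, 0, -0.8, 0], [0, 0, -0.9, 0], [0, 0, -1.0, 0], [0, 0, -1.0, 0]]}}

```text
time_s: 20.7
ee_pos: [0.6252, -0.0428, 0.0767]
orientation: [-166.6, 90.0, 93.2]
contact_force: [-0.5, -1.1, -1.7]
opening: 0.02
```

```bash
python3 - <<'E'
from h import *
s=bs();c=optics.capture("wrist"); cv2.imwrite("pics/w16.png",c["pixels"][:,:,::-1]); 
g=c["pixels"].max(2).astype(int); print(g[230,90:150]);print(g[180,90:150]); bs()
E
```

```text
t 20.7 p [625.2 -42.8  76.7] F [-0.5  -1.09 -1.7 ] M [-0.15  0.03 -0.  ] op 20.0
board xy mm [ 45.18 -31.97] F board [-0.3  -1.16]
[216 220 218 217 218 217 218 219 217 220 218 219 222 225 157  69  30 106
 215 224 220 218 218 218 216 218 220 219 217 222 211 148  87  78  77  79
  69  69  61  68 184 219 219 220 216 217 217 218 218 219 218 217 218 219
 219 220 219 219 220 218]
[215 215 218 223 232 131  38  41 141 215 223 217 219 220 219 221 219 217
 217 220 221 223 182  96  68  69  74  75  77  78  67  75 204 223 221 216
 216 219 216 219 219 219 219 218 219 219 218 217 218 219 221 223 222 223
 223 218 221 218 219 219]
t 20.75 p [625.2 -42.8  76.8] F [ 0.16 -0.55 -1.6 ] M [-0.15  0.03  0.05] op 19.9
board xy mm [ 45.19 -31.96] F board [ 0.26 -0.52]
```

View pics/w16.png

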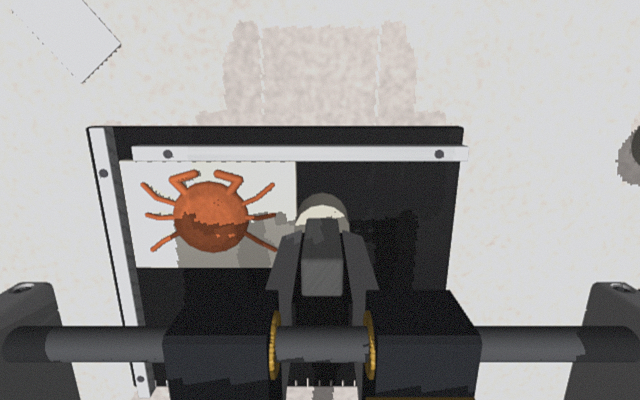

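Request:
{"op": "step_arm", "data": {"deltas": [[0, 0, -0.04, 0], [0, 0, -0.08, 0], [0, 0, -0.12, 0], [0, 0, -0.16, 0], [0, 0, -0.2, 0], [0, 0, -0.22, 0], [0, 0, -0.22, 0], [0, 0, -0.22, 0]]}}

```text
time_s: 21.55
ee_pos: [0.6255, -0.0408, 0.0768]
orientation: [134.3, 90.0, 34.2]
contact_force: [0.2, -1.4, -0.2]
opening: 0.0195
```

```bash
python3 - <<'E'
from h import *
s=bs();c=optics.capture("wrist"); 
g=c["pixels"].max(2).astype(int); print(g[230,110:140]);print(g[180,105:135]);bs()
E
```

```text
t 21.55 p [625.5 -40.8  76.8] F [ 0.23 -1.4  -0.15] M [-0.19  0.05  0.  ] op 19.5
board xy mm [ 45.18 -29.9 ] F board [ 0.47 -1.34]
[110 213 223 219 221 216 220 218 220 218 219 221 224 212 136  84  80  79
  64  77 182 220 220 219 221 216 220 217 217 218]
[217 219 218 218 219 218 218 217 221 222 174  97  65  68  76  68  87 205
 222 219 217 219 220 218 219 220 216 215 218 218]
t 21.6 p [625.6 -40.8  76.8] F [ 0.6  -0.27 -0.91] M [-0.24  0.09 -0.01] op 20.2
board xy mm [ 45.21 -29.91] F board [ 0.64 -0.17]
```

Request:
{"op": "step_arm", "data": {"deltas": [[0, 0, -0.03, 0], [0, 0, -0.06, 0], [0, 0, -0.09, 0], [0, 0, -0.12, 0], [0, 0, -0.15, 0], [0, 0, -0.15, 0], [0, 0, -0.15, 0], [0, 0, -0.15, 0]]}}

```text
time_s: 22.4
ee_pos: [0.6258, -0.0393, 0.0768]
orientation: [170.7, 90.0, 70.6]
contact_force: [-0.9, -0.9, -0.4]
opening: 0.0199
```

```bash
python3 - <<'E'
from h import *
s=bs();c=optics.capture("wrist"); 
g=c["pixels"].max(2).astype(int); print(g[230,110:140]);print(g[180,105:135]);bs()
E
```

```text
t 22.4 p [625.8 -39.3  76.8] F [-0.9  -0.89 -0.37] M [-0.21  0.02  0.04] op 19.9
board xy mm [ 45.21 -28.39] F board [-0.73 -1.04]
[ 60  27 105 215 222 220 218 218 219 217 219 218 218 221 223 215 145  93
  73  79 186 220 220 219 216 219 217 219 217 221]
[223 222 218 219 222 217 219 220 218 221 220 225 199 109  66  60  86 208
 225 218 218 218 217 220 219 218 219 218 218 217]
t 22.45 p [625.8 -39.3  76.8] F [-0.56 -1.82 -1.39] M [-0.16  0.04  0.06] op 19.9
board xy mm [ 45.21 -28.39] F board [-0.23 -1.89]
```

Request:
{"op": "step_arm", "data": {"deltas": [[0, 0, -0.02, 0], [0, 0, -0.04, 0], [0, 0, -0.06, 0], [0, 0, -0.08, 0], [0, 0, -0.1, 0], [0, 0, -0.1, 0], [0, 0, -0.1, 0], [0, 0, -0.1, 0]]}}

```text
time_s: 23.25
ee_pos: [0.626, -0.0385, 0.0768]
orientation: [-0.6, 90.0, -100.7]
contact_force: [-0.2, -2.3, -1.9]
opening: 0.0198
```

```bash
python3 - <<'E'
from h import *
s=bs();c=optics.capture("wrist"); 
g=c["pixels"].max(2).astype(int); print(g[230,110:140]);print(g[180,105:135]);bs()
E
```

```text
t 23.25 p [626.  -38.5  76.8] F [-0.21 -2.26 -1.87] M [-0.55  0.09  0.04] op 19.8
board xy mm [ 45.2  -27.64] F board [ 0.19 -2.26]
[128  36  35 111 219 224 221 220 219 220 220 219 219 218 220 224 214 143
  87  73 156 213 221 221 218 219 218 216 218 220]
[215 224 221 220 220 220 219 220 219 218 217 222 224 198 111  64  81 199
 224 220 216 216 218 219 217 219 219 216 217 218]
t 23.3 p [626.  -38.6  76.8] F [-0.63 -2.56 -1.67] M [-0.52  0.17 -0.01] op 20.0
board xy mm [ 45.24 -27.67] F board [-0.17 -2.63]
```

Contact: the moment rose from 0.2 to 0.55 N·m. I'll add 0.3 mm to be sure it is seated.

Request:
{"op": "step_arm", "data": {"deltas": [[0, 0, -0.01, 0], [0, 0, -0.01, 0], [0, 0, -0.02, 0], [0, 0, -0.02, 0], [0, 0, -0.03, 0], [0, 0, -0.03, 0], [0, 0, -0.03, 0], [0, 0, -0.03, 0]]}}

```text
time_s: 24.1
ee_pos: [0.6261, -0.0384, 0.0768]
orientation: [12.5, 90.0, -87.7]
contact_force: [-0.5, -4.5, -0.9]
opening: 0.02
```

```bash
python3 - <<'E'
from h import *
s=bs();c=optics.capture("wrist"); cv2.imwrite("pics/w17.png",cv2.resize(c["pixels"][110:300,70:310,::-1],None,fx=3.1,fy=3.1,interpolation=cv2.INTER_CUBIC));bs()
E
```

```text
t 24.1 p [626.1 -38.4  76.8] F [-0.54 -4.49 -0.9 ] M [-1.05  0.17 -0.04] op 20.0
board xy mm [ 45.28 -27.49] F board [ 0.26 -4.52]
t 24.15 p [626.1 -38.4  76.8] F [-0.52 -4.54 -0.9 ] M [-1.02  0.18 -0.02] op 19.5
board xy mm [ 45.28 -27.48] F board [ 0.29 -4.56]
```

View pics/w17.png

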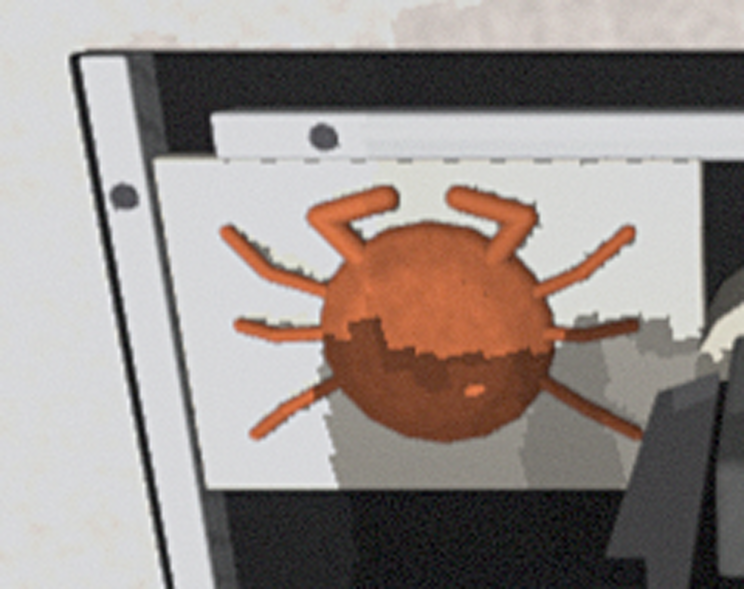

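It is firm at 4.5 N against the short fence. I'll back off and go round to the near edge for a light re-seating push against the long fence.

Request:
{"op": "step_arm", "data": {"deltas": [[0, 0, 0.2, 0], [0, 0, 0.6, 0], [0, 0, 1.1, 0], [-0.5, 0, 1.2, 0], [-1.5, 0, 1.2, 0], [-2.5, 0, 1.2, 0], [-3.5, 0, 1.2, 0], [-4.2, 0, 1.2, 0]]}}

```text
time_s: 24.95
ee_pos: [0.6246, -0.0498, 0.1205]
orientation: [90.6, 89.9, -9.5]
contact_force: [0.3, 0.8, -1.3]
opening: 0.0197
```

Request:
{"op": "step_arm", "data": {"deltas": [[0, -1, 0, 0], [0, -3, 0, 0], [0, -6, -1, 0], [0, -7.5, -3, 0], [0, -7.5, -6, 0], [0, -7.5, -8.5, 0], [0, -7.5, -9, 0], [0, -7.5, -9, 0]]}}

```text
time_s: 25.75
ee_pos: [0.5651, 0.0524, 0.1185]
orientation: [-51.2, 89.9, -151.2]
contact_force: [0.1, 0.1, -2.7]
opening: 0.0193
```

```bash
python3 - <<'E'
from h import *
s=bs();c=optics.capture("wrist"); cv2.imwrite("pics/w18.png",c["pixels"][:,:,::-1]); 
go(w(-28,50,.0758),s)
E
```

```text
t 25.75 p [565.1  52.4 118.5] F [ 0.07  0.14 -2.69] M [-0.04  0.03 -0.02] op 19.3
board xy mm [-30.67  51.22] F board [0.05 0.15]
tool delta cm [4.274 0.271 0.12 ]
```

View pics/w18.png

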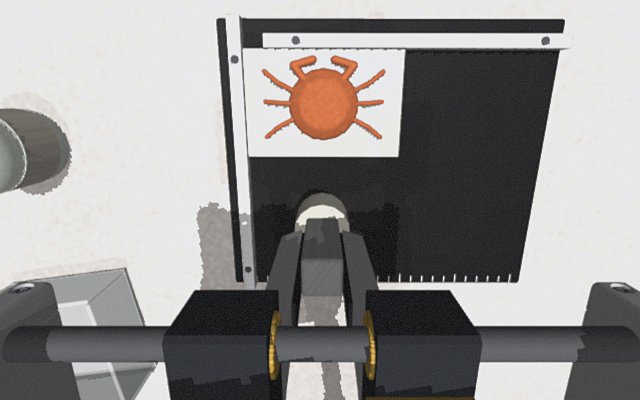

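The plate sits in the corner, spanning (246–404, 49–156). I'll do a gentle confirming push from the near edge.

Request:
{"op": "step_arm", "data": {"deltas": [[0.5, 0, 0, 0], [1.2, 0, 0, 0], [1.9, 0, 0, 0], [2.6, 0, 0, 0], [3.3, 0, 0, 0], [3.8, 0, 0, 0], [4.2, 0, 0, 0], [4.2, 0, 0, 0]]}}

```text
time_s: 26.6
ee_pos: [0.5655, 0.0519, 0.0761]
orientation: [-75.7, 89.9, -175.8]
contact_force: [-0.7, -0.0, -1.7]
opening: 0.0198
```

Request:
{"op": "step_arm", "data": {"deltas": [[0, 0.2, 0, 0], [0, 0.5, 0, 0], [0, 0.8, 0, 0], [0, 1.1, 0, 0], [0, 1.4, 0, 0], [0, 1.6, 0, 0], [0, 1.7, 0, 0], [0, 1.7, 0, 0]]}}

```text
time_s: 27.4
ee_pos: [0.5828, 0.0489, 0.0767]
orientation: [22.0, 90.0, -78.1]
contact_force: [-0.3, -0.8, -2.0]
opening: 0.0201
```

```bash
python3 - <<'E'
from h import *
bs();optics.capture("wrist");bs()
E
```

```text
t 27.4 p [582.8  48.9  76.7] F [-0.3  -0.79 -1.97] M [ 0.07  0.01 -0.01] op 20.1
board xy mm [-12.62  50.83] F board [-0.16 -0.83]
t 27.45 p [582.6  48.9  76.7] F [-1.24  0.01 -1.75] M [ 0.05  0.03 -0.08] op 19.8
board xy mm [-12.81  50.82] F board [-1.22 -0.21]
```

Request:
{"op": "step_arm", "data": {"deltas": [[0, 0.02, 0, 0], [0, 0.04, 0, 0], [0, 0.06, 0, 0], [0, 0.08, 0, 0], [0, 0.1, 0, 0], [0, 0.12, 0, 0], [0, 0.12, 0, 0], [0, 0.12, 0, 0]]}}

```text
time_s: 28.25
ee_pos: [0.5838, 0.0487, 0.0767]
orientation: [-2.1, 90.0, -102.2]
contact_force: [-0.4, -0.0, -1.6]
opening: 0.02
```

```bash
python3 - <<'E'
from h import *
bs();optics.capture("wrist");bs()
E
```

```text
t 28.25 p [583.8  48.7  76.7] F [-0.36 -0.01 -1.6 ] M [0.02 0.   0.02] op 20.0
board xy mm [-11.56  50.82] F board [-0.35 -0.07]
t 28.3 p [583.8  48.7  76.8] F [-0.12  0.04 -1.77] M [0.04 0.02 0.  ] op 19.8
board xy mm [-11.56  50.85] F board [-0.12  0.02]
```

Request:
{"op": "step_arm", "data": {"deltas": [[0, 0.01, 0, 0], [0, 0.02, 0, 0], [0, 0.03, 0, 0], [0, 0.04, 0, 0], [0, 0.05, 0, 0], [0, 0.06, 0, 0], [0, 0.06, 0, 0], [0, 0.06, 0, 0]]}}

```text
time_s: 29.1
ee_pos: [0.5841, 0.0486, 0.0767]
orientation: [-79.6, 90.0, -179.7]
contact_force: [-1.5, -0.1, -0.2]
opening: 0.0197
```

```bash
python3 - <<'E'
from h import *
bs();optics.capture("wrist");bs()
E
```

```text
t 29.1 p [584.1  48.6  76.7] F [-1.53 -0.12 -0.19] M [0.06 0.28 0.01] op 19.7
board xy mm [-11.27  50.85] F board [-1.49 -0.38]
t 29.15 p [584.1  48.6  76.7] F [-1.37  0.11 -0.98] M [ 0.07  0.25 -0.  ] op 19.8
board xy mm [-11.26  50.84] F board [-1.37 -0.13]
```

Request:
{"op": "step_arm", "data": {"deltas": [[0, 0.01, 0, 0], [0, 0.01, 0, 0], [0, 0.02, 0, 0], [0, 0.02, 0, 0], [0, 0.03, 0, 0], [0, 0.03, 0, 0], [0, 0.03, 0, 0], [0, 0.03, 0, 0]]}}

```text
time_s: 29.95
ee_pos: [0.5843, 0.0486, 0.0767]
orientation: [-80.1, 90.0, 179.8]
contact_force: [-3.3, 0.7, 0.2]
opening: 0.0197
```

```bash
python3 - <<'E'
from h import *
bs();optics.capture("wrist");bs()
E
```

```text
t 29.95 p [584.3  48.6  76.7] F [-3.25  0.75  0.16] M [ 0.22  0.75 -0.04] op 19.7
board xy mm [-11.1   50.85] F board [-3.33  0.16]
t 30.0 p [584.3  48.6  76.7] F [-3.51  0.85  0.43] M [ 0.17  0.81 -0.02] op 19.6
board xy mm [-11.11  50.84] F board [-3.61  0.22]
```

It came firm at 3.5 N with the foot at exactly x = −11.1 again, so the plate is seated on both fences. I'll retreat, lift and return to the mat.

Request:
{"op": "step_arm", "data": {"deltas": [[0, -0.2, 0, 0], [0, -0.6, 0, 0], [0, -1.2, 0, 0], [-0.5, -1.5, 0, 0], [-1.5, -1.8, 0, 0], [-2.5, -2, 0, 0], [-3.7, -2, 0, 0], [-4.5, -2, 0, 0]]}}

```text
time_s: 30.8
ee_pos: [0.566, 0.052, 0.1237]
orientation: [96.1, 89.8, -4.1]
contact_force: [0.2, -0.0, -0.8]
opening: 0.0197
```

```bash
python3 - <<'E'
from h import *
s=bs();c=optics.capture("wrist"); cv2.imwrite("pics/w19.png",c["pixels"][:,:,::-1]); 
cv2.imwrite("pics/w19z.png",cv2.resize(c["pixels"][20:190,210:440,::-1],None,fx=3.3,fy=3.3,interpolation=cv2.INTER_CUBIC))
go([.4806,-.3092,.12],s)
E
```

```text
t 30.8 p [566.   52.  123.7] F [ 0.22 -0.02 -0.78] M [ 0.01 -0.03 -0.01] op 19.7
board xy mm [-29.73  51.02] F board [0.22 0.02]
tool delta cm [ 0.353 -2.06  37.063]
```

View pics/w19z.png

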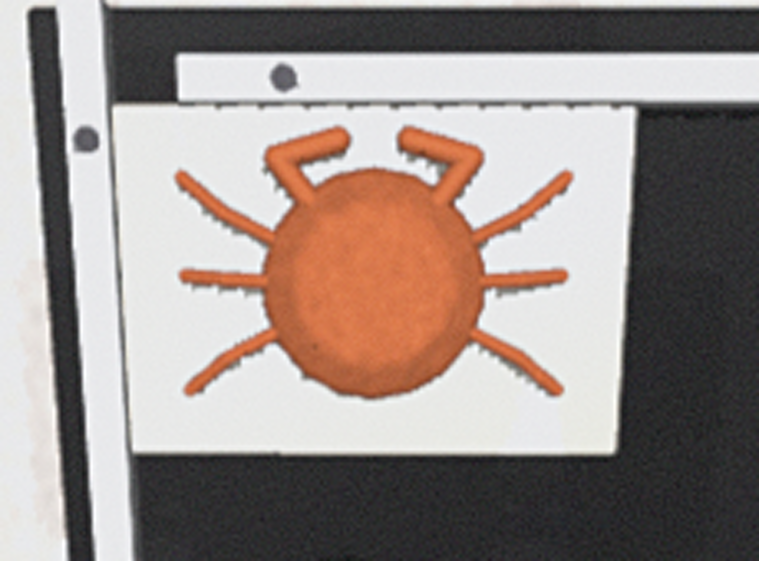

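The plate sits tight in the corner with no visible gap, along the left edge (115–130, 105–450) and the top edge (115–635, 104). Now back to the mat.

Request:
{"op": "step_arm", "data": {"deltas": [[0, 0, 3, -2], [0, 0, 7.5, -4], [0, -0.5, 12.5, -6], [0, -1, 17.5, -8], [0, -1.5, 22.5, -10], [0, -2, 27.5, -12], [0, -2, 32, -13], [0, -2, 34, -13]]}}

```text
time_s: 31.65
ee_pos: [0.485, -0.2836, 0.1222]
orientation: [16.0, 89.8, -71.3]
contact_force: [-0.3, -0.1, -1.5]
opening: 0.0199
```

Request:
{"op": "step_arm", "data": {"deltas": [[0, 0, 0, 0], [0, 0, 0, 0], [0, 0, 0, 0], [0, 0, 0, 0], [0, 0, 0, 0], [0, 0, 0, 0], [0, 0, 0, 0], [0, 0, 0, 0]]}}

```text
time_s: 32.45
ee_pos: [0.4857, -0.2789, 0.1218]
orientation: [19.8, 90.0, -67.3]
contact_force: [0.1, -0.2, -1.5]
opening: 0.0196
```

```bash
python3 - <<'E'
from h import *
s=bs();c=optics.capture("wrist"); cv2.imwrite("pics/w20.png",c["pixels"][:,:,::-1]); 
go([.475,-.304,.07],s); print(R(s).round(3))
E
```

```text
t 32.45 p [ 485.7 -278.9  121.8] F [ 0.15 -0.18 -1.47] M [ 0.   -0.01 -0.03] op 19.6
board xy mm [ -50.73 -288.91] F board [ 0.18 -0.15]
tool delta cm [ 5.183 -1.195  2.449]
[[ 0.     0.999  0.051]
 [-0.     0.051 -0.999]
 [-1.     0.     0.   ]]
```

View pics/w20.png

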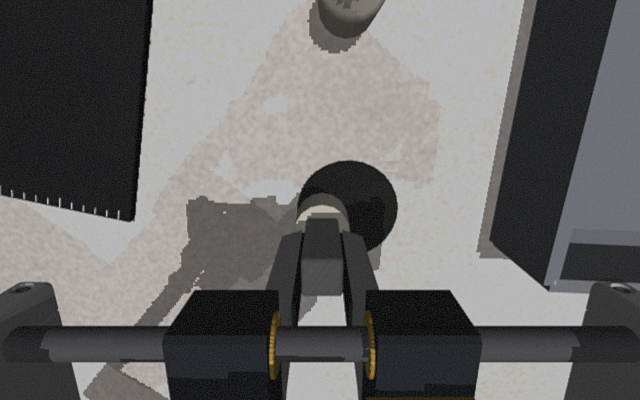

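The mat is at (348, 205) and the held foot at (322, 212). I'll shift over the mat and go down.

Request:
{"op": "step_arm", "data": {"deltas": [[0, -0.4, 0.8, 0], [0, -0.8, 1.6, 0], [0, -1.2, 2.4, 0], [1, -1.2, 2.4, 0], [2.2, -1.2, 2.4, 0], [3.4, -1.2, 2.4, 0], [4.4, -1.2, 2.4, 0], [4.8, -1.2, 2.4, 0]]}}

```text
time_s: 33.3
ee_pos: [0.474, -0.3027, 0.0719]
orientation: [-132.9, 89.8, 140.0]
contact_force: [-0.2, -0.6, -1.2]
opening: 0.0197
```

Request:
{"op": "step_arm", "data": {"deltas": [[0.04, 0, 0, 0], [0.1, 0, 0, 0], [0.15, 0, 0, 0], [0.2, 0, 0, 0], [0.25, 0, 0, 0], [0.3, 0, 0, 0], [0.35, 0, 0, 0], [0.4, 0, 0, 0]]}}

```text
time_s: 34.1
ee_pos: [0.4748, -0.3037, 0.0698]
orientation: [21.7, 90.0, -65.4]
contact_force: [0.4, 0.4, -1.4]
opening: 0.0198
```

```bash
python3 - <<'E'
from h import *
s=bs();c=optics.capture("wrist"); cv2.imwrite("pics/w21.png",c["pixels"][:,:,::-1]);bs()
E
```

```text
t 34.1 p [ 474.8 -303.7   69.8] F [ 0.44  0.36 -1.39] M [ 0.03 -0.06  0.02] op 19.8
board xy mm [ -57.08 -315.21] F board [0.38 0.43]
t 34.15 p [ 474.8 -303.7   69.7] F [-0.23 -0.2  -1.69] M [-0.01 -0.    0.01] op 19.7
board xy mm [ -57.15 -315.21] F board [-0.19 -0.23]
```

View pics/w21.png

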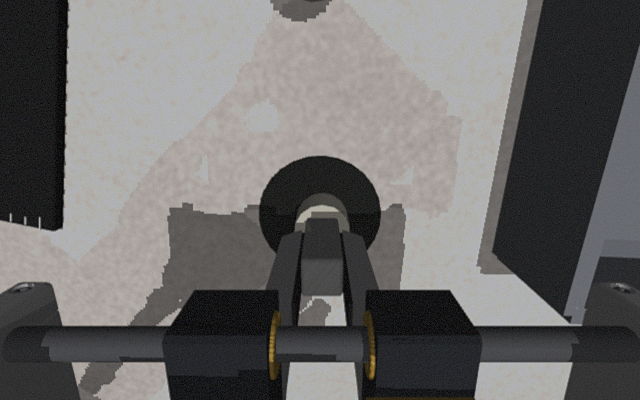

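The foot is centred over the mat, at (320, 210). About 2 mm is left to go down, slowly.

Request:
{"op": "step_arm", "data": {"deltas": [[0.03, 0, 0, 0], [0.06, 0, 0, 0], [0.09, 0, 0, 0], [0.12, 0, 0, 0], [0.15, 0, 0, 0], [0.18, 0, 0, 0], [0.18, 0, 0, 0], [0.18, 0, 0, 0]]}}

```text
time_s: 34.95
ee_pos: [0.4748, -0.3037, 0.068]
orientation: [0.6, 90.0, -86.5]
contact_force: [-0.8, 0.0, -1.4]
opening: 0.0197
```

```bash
python3 - <<'E'
from h import *
bs()
E
```

```text
t 34.95 p [ 474.8 -303.7   68. ] F [-0.8   0.04 -1.44] M [-0.02 -0.   -0.07] op 19.7
board xy mm [ -57.09 -315.22] F board [-0.79 -0.1 ]
```

Request:
{"op": "step_arm", "data": {"deltas": [[0.01, 0, 0, 0], [0.02, 0, 0, 0], [0.03, 0, 0, 0], [0.04, 0, 0, 0], [0.05, 0, 0, 0], [0.05, 0, 0, 0], [0.05, 0, 0, 0], [0.05, 0, 0, 0]]}}

```text
time_s: 35.75
ee_pos: [0.4749, -0.3038, 0.0678]
orientation: [32.4, 90.0, -54.7]
contact_force: [-1.2, 0.2, 2.9]
opening: 0.0199
```

```bash
python3 - <<'E'
from h import *
bs()
E
```

```text
t 35.75 p [ 474.9 -303.8   67.8] F [-1.24  0.18  2.86] M [0.14 0.16 0.01] op 19.9
board xy mm [ -57.03 -315.25] F board [-1.25 -0.04]
```

The foot has landed, with the vertical force going from −1.4 to +2.9 N. Now I release.

Request:
{"op": "step_arm", "data": {"deltas": [[0, 0, 0, 0], [0, 0, 0, 0], [0, 0, 0, 0], [0, 0, 0, 0], [0, 0, 0, 0], [0, 0, 0, 0], [0, 0, 0, 0], [0, 0, 0, 0]], "gripper": 0.2}}

```text
time_s: 36.55
ee_pos: [0.4748, -0.3037, 0.0675]
orientation: [-6.0, 90.0, -93.1]
contact_force: [-0.7, -0.2, 0.1]
opening: 0.0564
```

Request:
{"op": "step_arm", "data": {"deltas": [[-0.5, 0, 0, 0], [-1.5, 0, 0, 0], [-3, 0, 0, 0], [-4.5, 0, 0, 0], [-6, 0, 0, 0], [-7.5, 0, 0, 0], [-9, 0, 0, 0], [-10, 0, 0, 0]]}}

```text
time_s: 37.35
ee_pos: [0.4753, -0.3041, 0.1696]
orientation: [46.5, 89.8, -40.6]
contact_force: [-0.1, -0.1, 0.5]
opening: 0.0562
```

Request:
{"op": "step_arm", "data": {"deltas": [[0, -2, 0, 0], [0, -5, 0, 0], [0, -9, 0, 0], [0, -13, 1, 0], [0, -17, 2, 0], [0, -21, 3, 0], [0, -23, 4, 0], [0, -23, 4, 0]]}}

```text
time_s: 38.15
ee_pos: [0.2452, -0.3562, 0.1681]
orientation: [-16.0, 89.9, -103.3]
contact_force: [0.5, -0.0, -0.1]
opening: 0.0563
```

```bash
python3 - <<'E'
from h import *
bs()
for n in ("top","wrist","scene"):
  c=optics.capture(n); cv2.imwrite("pics/%s_end.png"%n,c["pixels"][:,:,::-1])
  if n=="top": cv2.imwrite("pics/topz_end.png",cv2.resize(c["pixels"][120:260,250:490,::-1],None,fx=3.3,fy=3.3,interpolation=cv2.INTER_CUBIC))
E
```

```text
t 38.15 p [ 245.2 -356.2  168.1] F [ 0.5  -0.03 -0.15] M [ 0.03  0.01 -0.  ] op 56.3
board xy mm [-273.98 -407.18] F board [0.49 0.06]
```

View pics/topz_end.png

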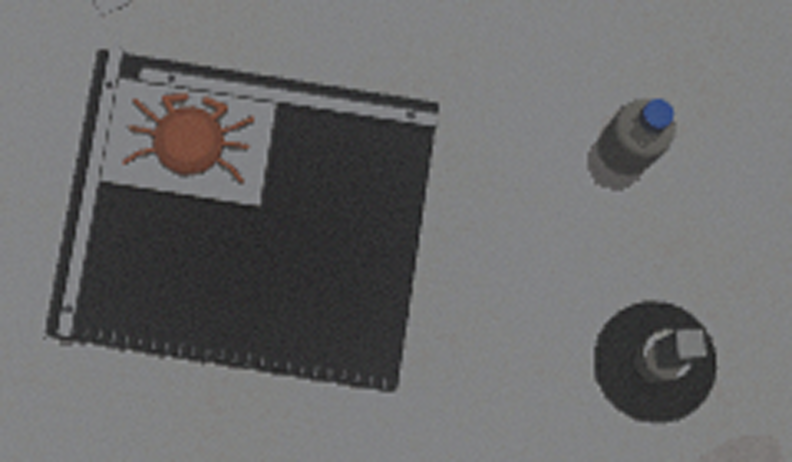

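View pics/scene_end.png

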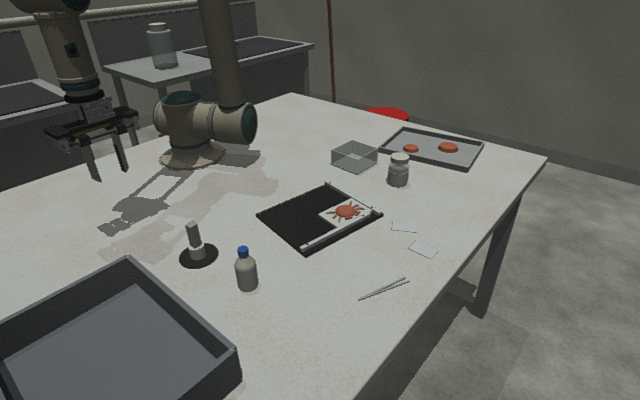

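View pics/top_end.png

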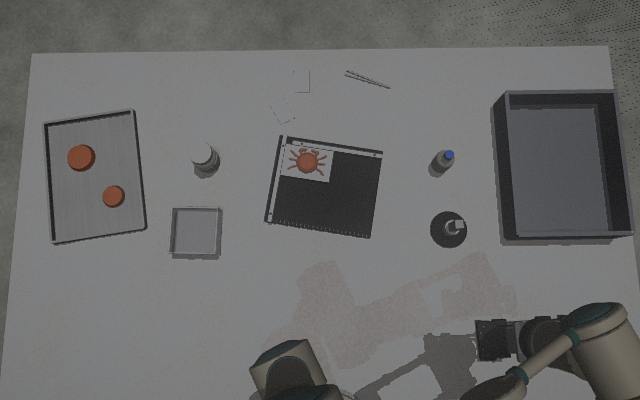

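The plate is in the corner at (284–331, 145–182). The pusher stands upright on the mat at (450, 228), and the tub, jar and flask haven't moved. Handing in.

```bash
python3 - <<'E'
from h import *
print(ticket.job_done())
E
```

```text
the job is handed in; nothing more can be done
None
```

The plate is home in the corner against both fences, and I handed the job in at about 38 s of the 72 s allowed. I gripped the pusher by its handle and moved the plate only with its round foot: first to the long fence, then along it to the short fence, with a light confirming push at the end. I then stood the pusher upright near the middle of its mat and let go.

- **Seating:** the plate came firm at about 3.5–3.8 N on the long fence and 4.5 N on the short fence, the highest push I read. The confirming push came firm at 3.6 N with the foot at the same position (x = −11.1 mm).
- **Gaps:** the close-up wrist and top pictures show the plate square in the corner with no visible gap on either edge.
- **Everything else:** the last pictures show the tub, jar and flask where they were, with the arm clear of everything.
- **Disagreements:** the top and wrist cameras differed by about 2–3 mm, so I relied on the force readings for the final contacts. After the short-fence push, the force was already down to noise on backing off.

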